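Shut and prime the rivet feeder

ROBOT

A 6-joint arm with a two-finger parallel gripper is mounted at the origin on the work surface. World frame = base frame: x ahead of the robot, y to its left, z up, the work surface at z = 0. Lengths are in m, angles in rad, forces in N, time in s.
With the tool pointing down it reaches from about 0.25 to 0.775 m from the base axis. Payload 4 kg.
Tool frame: the origin (TCP) lies at the very end of the fingers, on their centre line; the grasp point (between the pads) lies 19 mm behind it; x points along the fingers, y is the direction in which the jaws open and shut, and the axes are right-handed (so a half turn about x gives the same grasp; the last joint's range is limited). The gripper opens to 94 mm and grips with 3 to 60 N. Pads are 16 mm wide; open, the fingers measure 119 mm over their backs; the gripper's body (75 mm by 177 mm) begins 78 mm behind the grasp point.
Start: joints at [1.004, 0.087, 1.371, -0, 1.684, -0.103], TCP at [0.246, 0.492, 0.206] pointing down, gripper open.
Joint ranges: [-3.1, 3.1], [-0.76, 2.03], [0.27, 2.55], [-1.08, 4.22], [0.17, 2.65], [-2.57, 2.57]. Speed limits (rad/s): [2.79, 2.79, 3.14, 3.14, 3.14, 3.14].

INTERFACE

Orientations are given as [roll, pitch, yaw] about the fixed x, y, z axes, in that order (R = Rz(yaw) Ry(pitch) Rx(roll)).
In Python, from bench import robot gives the robot as it stands.
- The arm moves only by the tool carry_out, never from a script. Its argument "targets" is a list of rows, each a list of 5 numbers: the closure, from 0 (fully open) to 1 (shut), then the shift along the tool's x, y, z in cm, then the turn about the tool's x in degrees. In form: [[fingers, tx, ty, tz, turn], ...]. A call has 1 to 20 rows; each row shifts and turns the commanded pose from where the row before left it, along the tool's axes as they then stand; what a row does not reach is not made up. A row lasts 1/10 s, in which the tool goes at most 50 mm and 8.59 degrees, less where a joint would pass 70% of its speed; a pose out of reach is approached as far as the arm can. A call is refused whole if a number of a shift passes 5 or a number of a turn 8.59, either way. A call with a gripper value outside its range is refused whole. The fingers move at their own pace and stop on an object; the grip force is fixed at half the most. Time passes only in rows, so rows that do not move let the fingers close. It gives the time, the measured TCP pose, the force and the opening at its end, in the units of the state.
- robot.get_obs(): the state, without advancing time (a new reading comes with each control period).
- robot.snapshot(name): name is "scene" or "top" or "wrist"; returns a dict with "image" (420x560x3 uint8, red, green, blue), "camera_matrix" (3x3 intrinsics, pixels), "distortion" ([k1, k2, p1, p2, k3] as OpenCV has them; the pictures are not rectified), "pose" (4x4, takes a point from camera to world coordinates). Camera axes: x right, y up, looking along -z (the intrinsics and any distortion apply to the point x, -y, -z); pixel columns grow to the right and rows downward; lengths in m; the calibration is good to about 2 mm. A picture is of the moment at which its call begins. There is no depth.
- robot.close_job(): hands the job in, once; it reports no verdict.
The state is a dict: "time": time; "joint_positions": joint angles; "qvel": joint speeds; "joint_torque": joint torques, N m; "tool_pos": TCP position; "ee_rot": TCP orientation; "wrist_force": force on the tool from outside, world axes, zero at the start; "wrist_torque": the same for the moment, N m; "width": finger opening in m.
Only numpy, scipy, OpenCV 4.12 (cv2) and the standard library are available. Lean on these libraries where they do the work, as an engineer would, in place of code of your own. Each camera call takes 0.05 s, during which the arm holds its last target. There are 200 camera calls.

TASK

The rivet feeder on the bench has just been loaded. Shut its yellow lid fully, and only then swing the red-knobbed advance lever all the way round to its stop and let it spring right back to rest. Leave the lid shut, and do not shift the loose things lying around the feeder.

Things in the scene. Friction and masses are not known exactly. Their poses are not given: they have to be found in the camera images.
- feeder: Rivet feeder, bolted down. Origin: on the bench under the hopper's centre; x points from the hopper's front (chute) to its lid hinge, z up; the lever turret stands on the -y side. Dark base plate 170 x 270 x 10 mm (x -85 to 85, y -170 to 100 mm). Blue open hopper 120 (x) x 150 (y) mm, rim 85 mm above the bench, filled to 72 mm with two rivet sticks.
- lid_hinge (a point): Middle of the lid's hinge line, at (64, 0, 85) mm in the feeder's frame; the hinge line runs along the feeder's y.
- feeder_lid (a joint): Lid angle in rad: 0 = fully shut on the rim, growing as the front edge swings up and back towards the hinge; starts open between 0.8 and 1.25, limit 1.7. About 150 g. Shut, its top lies 93 mm above the bench. A stiff friction hinge: it stays where it is left, and 1 to 3 N near the front edge moves it.
- lid_tab (a point): Centre of the upper (outer) face of the lid's front tab, 138 mm from the hinge line and 8 mm above the lid's lower face; moves with the lid. The lid is a yellow plate reaching 128 mm from the hinge line (towards the feeder's -x when shut), 154 mm wide and 8 mm thick, with this tab, 60 mm wide, at the middle of its front edge, reaching to 150 mm.
- lever_pivot (a point): Top of the lever's hub on the vertical pivot, at (20, -115, 98) mm in the feeder's frame. Under it a grey turret, 64 mm in diameter.
- feeder_lever (a joint): Advance lever angle in rad: 0 = rest, 1.2 = at its stop; clockwise seen from above. The arm points from the pivot at -(0.977 + value) rad from the feeder's x axis (at rest to +x, -y; the knob swings towards the feeder's -x). Sprung: the knob takes 1.5 N at rest, 6 N at the stop; let go, it returns by itself in under a second.
- lever_knob (a point): Top centre of the red upright knob on the lever's end: 28 mm in diameter, 48 mm tall, its top 143 mm above the bench, 100 mm from the pivot's axis. The steel lever arm below it is 22 mm wide, with its top 95 mm above the bench. Moves with the lever.
- cup: Bystander: open paper cup, 84 mm across the rim, 95 mm tall, standing beside the hopper (+y side). Origin: centre of its underside.
- screwdriver: Bystander: screwdriver with red handle, 190 mm long, lying behind the lever. Origin near its middle, on the bench.
- rib: Bystander: bent aluminium channel, 60 x 200 x 28 mm, lying behind the hopper. Origin: centre of its underside.
- jar: Bystander: jar with blue cap, 66 mm across, 85 mm tall. Origin: centre of its underside.
- hammer: Bystander: hammer lying on the bench, about 300 mm long. Origin on the bench.
- clamp: Bystander: orange spring clamp, about 145 mm long, lying on the bench. Origin near its middle, on the bench.
- marker: Bystander: black and green marker pen, 130 mm long, lying in front of the hopper. Origin: on the bench, near its middle.

How it is judged:
By the outcome, as a careful person would: the job done as asked, in the order asked, and still so for the second after the job is handed in, with the robot touching nothing.
It also fails if it takes over 58 s, if anything falls off the work surface, if the arm or the gripper's body presses on something with over 40 N, if the wrist force passes 120 N, or if a joint passes its speed limit or range.

## Working session

There is one attempt and no reset: what is moved stays moved. The work goes in short steps, Python scripts to look and compute and a tool call to move; the robot and the scene stay as the last step left them, time stands still between calls to the robot, and variables do not carry over. Pictures are saved under pics/ and viewed, about 8 in all and at most 12, crops included, and the job is handed in when it is done.

Besides the shell and the picture viewer there is one more tool, called after "Emit:" in YAML: its name, and indented under it one key for each argument. carry_out: Moves the arm, as the interface text tells. Its arguments: {"type":"object","properties":{"targets":{"type":"array","items":{"type":"array","items":{"type":"number"}}}},"required":["targets"]}

```bash
mkdir -p pics
cat > h.py <<'E'
import numpy as np, cv2, pickle
def snap(r,n,f):
    s=r.snapshot(n); cv2.imwrite(f'pics/{f}.png',s['image'][:,:,::-1]); pickle.dump(s,open(f'pics/{f}.pkl','wb')); return s
def load(f): return pickle.load(open(f'pics/{f}.pkl','rb'))
def ray(s,uv):
    p=cv2.undistortPoints(np.array([[uv]],float),np.array(s['camera_matrix']),np.array(s['distortion']))[0,0]
    T=np.array(s['pose']); return T[:3,3],T[:3,:3]@np.array([p[0],-p[1],-1.])
def atz(s,uv,z):
    o,d=ray(s,uv); return o+d*(z-o[2])/d[2]
def proj(s,P):
    T=np.array(s['pose']); c=(np.atleast_2d(P)-T[:3,3])@T[:3,:3]; c=c*[1,-1,-1]
    return cv2.projectPoints(c.reshape(-1,1,3),np.zeros(3),np.zeros(3),np.array(s['camera_matrix']),np.array(s['distortion']))[0][:,0]
E
python3 - <<'E'
from bench import robot
from h import *
for n in ['scene','top']:
    s=snap(robot,n,n+'0'); print(n,np.round(s['pose'],3).tolist(),np.round(s['camera_matrix'],0).tolist())
print(robot.get_obs())
a=cv2.imread('pics/top0.png'); cv2.imwrite('pics/topb.png',cv2.resize(a,(800,600)))
a=cv2.imread('pics/scene0.png'); cv2.imwrite('pics/sceneb.png',cv2.resize(a,(800,600)))
E
```

```text
scene [[-0.435, -0.716, 0.546, 1.387], [0.9, -0.339, 0.274, 0.435], [-0.011, 0.611, 0.792, 1.272], [0.0, 0.0, 0.0, 1.0]] [[475.0, 0.0, 278.0], [0.0, 475.0, 210.0], [0.0, 0.0, 1.0]]
top [[0.023, 0.997, -0.074, 0.511], [-1.0, 0.023, -0.005, 0.02], [-0.004, 0.074, 0.997, 1.112], [0.0, 0.0, 0.0, 1.0]] [[381.0, 0.0, 278.0], [0.0, 381.0, 210.0], [0.0, 0.0, 1.0]]
{'time': 0.1, 'joint_positions': array([ 1.00384697e+00,  8.78893653e-02,  1.37206373e+00, -1.12924292e-05,
        1.68358577e+00, -1.03097363e-01]), 'qvel': array([ 0.0012711 , -0.00116433, -0.00331393, -0.00273995, -0.00064913,
       -0.00015246]), 'joint_torque': array([ 2.31612546e-03, -3.41251624e+01, -3.03302586e+01,  7.19910627e-02,
        3.04011733e-02, -1.07898668e-04]), 'tool_pos': array([0.24581697, 0.49147717, 0.20443668]), 'ee_rot': array([-1.66812708,  1.56885009, -2.13198033]), 'wrist_force': array([-1.03016476, -0.317497  ,  0.47895621]), 'wrist_torque': array([-0.02942836, -0.07910224, -0.05216811]), 'width': 0.0942794510772068}
```

View pics/topb.png

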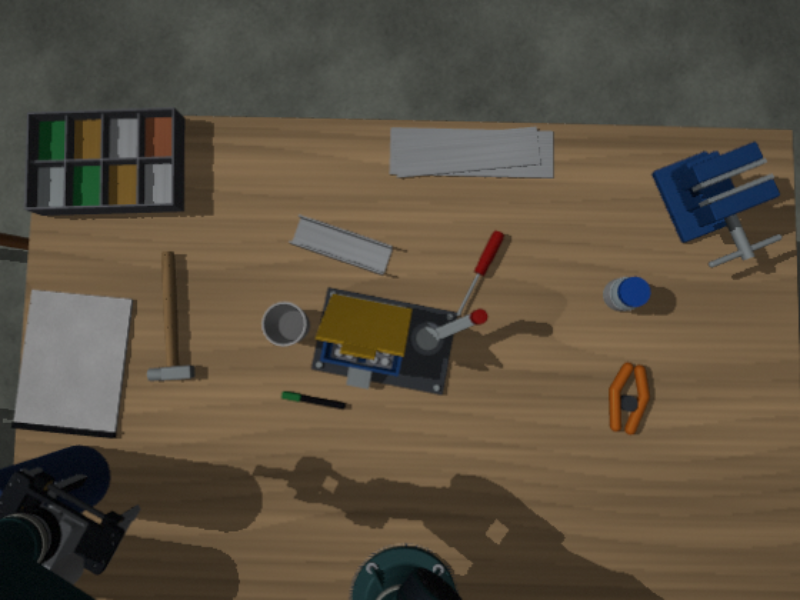

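View pics/sceneb.png

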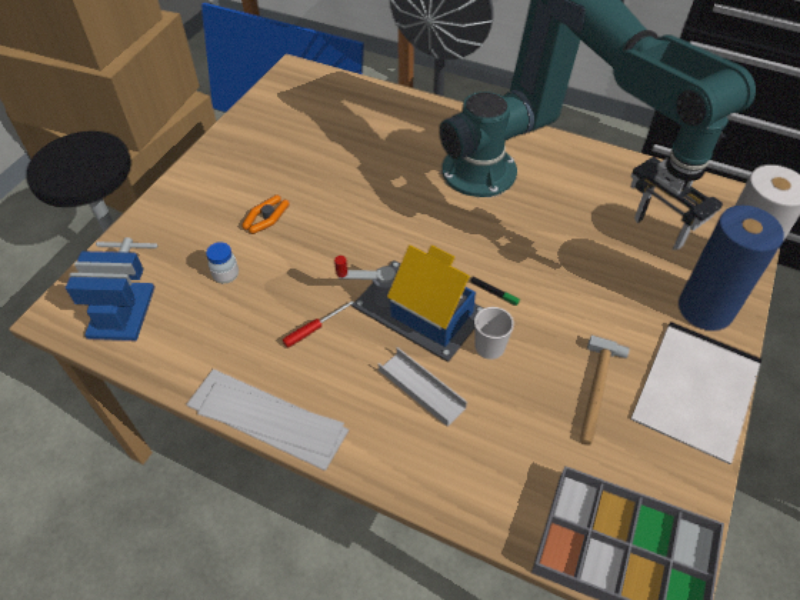

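The top view shows the feeder near px (385,340) of 800x600, its lid open and the knob at (479,317). The cup is to its left at (284,324). I'll enlarge the feeder.

Run:
```python
import cv2
a=cv2.imread('pics/top0.png')[190:290,190:360]; b=cv2.resize(a,None,fx=4,fy=4,interpolation=cv2.INTER_CUBIC)
c=cv2.imread('pics/scene0.png')[160:260,220:370]; c=cv2.resize(c,None,fx=4,fy=4,interpolation=cv2.INTER_CUBIC)
c=c[:200+200]
import numpy as np
b=cv2.convertScaleAbs(b,alpha=1.5);cv2.imwrite('pics/cr1.png',b)
cv2.imwrite('pics/cr2.png',cv2.convertScaleAbs(c,alpha=1.2))
```

```text
(no output)
```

View pics/cr1.png

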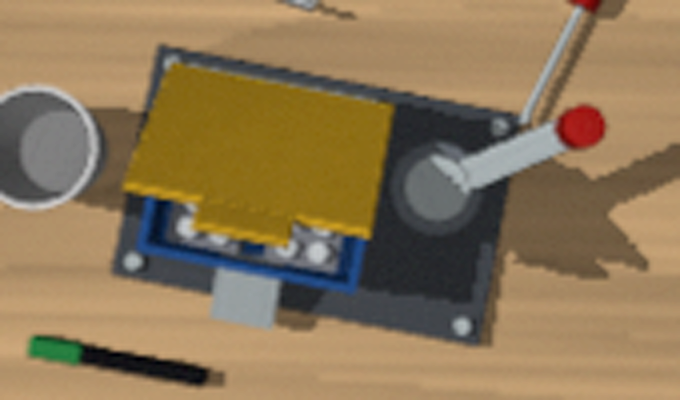

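View pics/cr2.png

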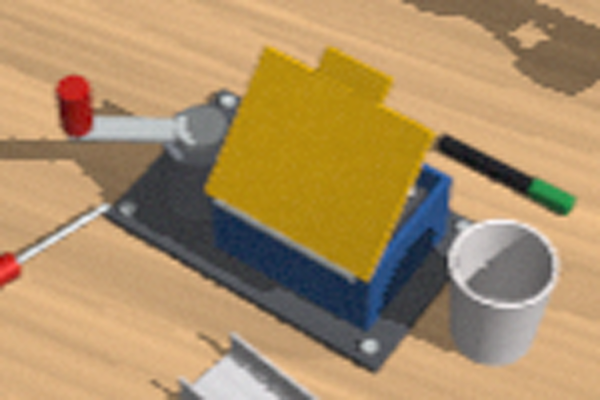

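```bash
cat >> h.py <<'E'
def F(p,P):
    c,s=np.cos(p[2]),np.sin(p[2]); P=np.atleast_2d(P)
    return np.c_[p[0]+c*P[:,0]-s*P[:,1],p[1]+s*P[:,0]+c*P[:,1],P[:,2]]
def lid(th,d,y,h): return [.064-d*np.cos(th)+h*np.sin(th),y,.085+d*np.sin(th)+h*np.cos(th)]
def lev(v,r=.1,z=.143): a=-(.977+v); return [.02+r*np.cos(a),-.115+r*np.sin(a),z]
E
python3 - <<'E'
from h import *
from scipy.optimize import least_squares
t,s=load('top0'),load('scene0')
pt=np.array([[162,46],[115,272],[490,345],[518,115],[140,250],[358,290],[583,125],[196,235],[290,246]])/4+190
ps=np.array([[330,47],[392,78],[266,47],[433,133],[73,85]])/4+[220,160]
def f(p):
    th=p[3]
    T=[[.085,.1,.01],[-.085,.1,.01],[-.085,-.17,.01],[.085,-.17,.01],[-.06,.075,.085],[-.06,-.075,.085],lev(0),lid(th,.15,.03,.004),lid(th,.15,-.03,.004)]
    S=[lid(th,.15,-.03,.008),lid(th,.15,.03,.008),lid(th,.128,-.077,.008),lid(th,.128,.077,.008),lev(0)]
    return np.r_[proj(t,F(p,T))-pt,proj(s,F(p,S))-ps].ravel()
r=least_squares(f,[.5,0,-.15,1.],loss='soft_l1'); print(r.x,np.round(r.fun.reshape(-1,2),1).tolist())
p=r.x
for n,P in dict(knob=lev(0),knobstop=lev(1.2),piv=lev(0,0),tab=lid(p[3],.138,0,.008),tab0=lid(0,.138,0,.008),hinge=[.064,0,.085]).items(): print(n,F(p,P)[0].round(3))
cup=atz(t,np.array([38,148])/4+190,.095);print('cup',cup)
E
```

```text
[ 0.51755726  0.08314565 -0.16724794  0.79357735] [[-1.1, -1.0], [-1.1, 0.3], [-2.5, 0.0], [1.3, -0.7], [-0.9, -0.2], [-0.4, 0.5], [0.9, -0.5], [-1.3, -0.2], [-0.2, 1.9], [-1.4, -1.1], [-0.3, -0.4], [-1.0, -1.0], [-0.3, -0.7], [-1.6, 0.1]]
knob [ 0.56  -0.125  0.143]
knobstop [ 0.448 -0.105  0.143]
piv [ 0.518 -0.034  0.143]
tab [0.491 0.088 0.189]
tab0 [0.445 0.095 0.093]
hinge [0.581 0.072 0.085]
cup [0.536821   0.23374725 0.095     ]
```

```bash
cat >> h.py <<'E'
from scipy.spatial.transform import Rotation as Rn
PF=[.5176,.0831,-.1672,.794]
E
python3 - <<'E'
from bench import robot
from h import *
o=robot.get_obs(); R=Rn.from_euler('xyz',o['ee_rot']).as_matrix(); print(R.round(3))
f=F(PF,[[1,0,0],[0,0,0]]); fx=f[0]-f[1]; z=R[:,2]
for s in (1,-1):
    a=np.arctan2(fx[1]*s,fx[0]*s)-np.arctan2(z[1],z[0]); print(s,'world turn deg',np.degrees((a+np.pi)%(2*np.pi)-np.pi),'tool x turn is opposite sign')
d=np.array(F(PF,lid(.794,.125,0,.03))[0])-o['tool_pos']; print(F(PF,lid(.794,.125,0,.03)),'shift tool cm',(R.T@d*100).round(1))
E
```

```text
[[-0.001  0.447  0.894]
 [-0.002  0.894 -0.447]
 [-1.    -0.002 -0.   ]]
1 world turn deg 16.996989853286195 tool x turn is opposite sign
-1 world turn deg -163.00301014671382 tool x turn is opposite sign
[[0.5154012  0.0834711  0.19517532]] shift tool cm [  1.  -24.4  42.4]
```

Emit:
carry_out:
  targets:
    - [1,-2.5,0,0,-8.5]
    - [1,-2,0,0,-8.5]
    - [1,0,-2.6,2.4,0]
    - [1,0,-2.6,2.4,0]
    - [1,0,-2.6,2.4,0]
    - [1,0,-2.6,2.4,0]
    - [1,0,-2.6,2.4,0]
    - [1,0,-2.6,2.4,0]
    - [1,0,-2.6,2.4,0]
    - [1,0,-2.6,2.4,0]
    - [1,0,-2.6,2.4,0]
    - [1,0,-2.6,2.4,0]
    - [1,0,-2.6,2.4,0]
    - [1,0,-2.6,2.4,0]
    - [1,0,-2.6,2.4,0]
    - [1,0,-2.0,2.2,0]

```text
time: 1.7
tool_pos: [0.5163, 0.0816, 0.2499]
ee_rot: [-2.78, 1.57, -2.949]
wrist_force: [0.7, 0.9, 0.6]
width: 0.0003
```

Run:
```python
from bench import robot
from h import *
s=snap(robot,'scene','s1')
o=robot.get_obs(); R=Rn.from_euler('xyz',o['ee_rot']).as_matrix(); print(R.round(3),o['tool_pos'],o['wrist_force'],o['width'])
c,sn=np.cos(PF[2]),np.sin(PF[2]);d=o['tool_pos']-[PF[0],PF[1],0];print('feeder frame',c*d[0]+sn*d[1],-sn*d[0]+c*d[1])
for th in (.6,.4,.2,0): print(th,lid(th,.12,0,.008))
print(lid(.794,.12,0,.008))
a=s['image'][100:270,200:430,::-1]; cv2.imwrite('pics/s1c.png',cv2.resize(a,None,fx=3,fy=3))
```

```text
[[ 0.     0.171  0.985]
 [-0.003  0.985 -0.171]
 [-1.    -0.003  0.001]] [0.51854492 0.07829202 0.24909401] [ 1.54050796 -0.34447373  0.36415729] 0.0003424603485331876
feeder frame 0.0017318984168745776 -0.004583671716445314
0.6 [np.float64(-0.030523134002001115), 0, np.float64(0.15935978172668167)]
0.4 [np.float64(-0.043411972541876995), 0, np.float64(0.13909868902906114)]
0.2 [np.float64(-0.0520186346945885), 0, np.float64(0.11668085231813728)]
0 [np.float64(-0.055999999999999994), 0, np.float64(0.093)]
[np.float64(-0.014414489819325742), 0, np.float64(0.17618754183754962)]
```

View pics/s1c.png

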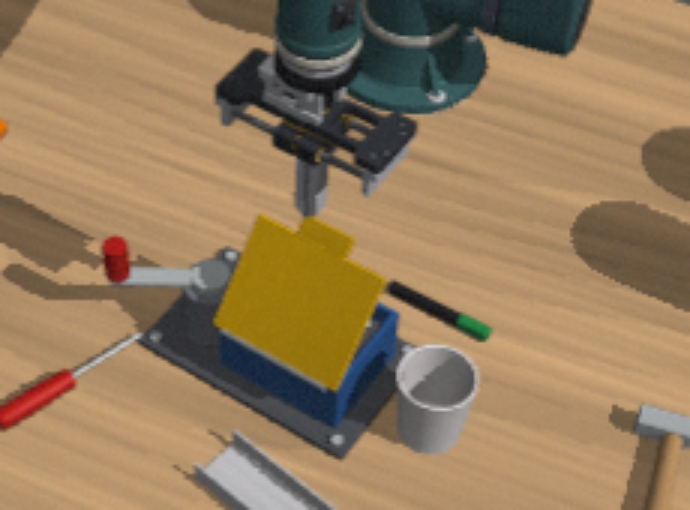

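The closed fingers hang above the tab at (310,215) and nothing is in their way. Next I push the lid down along its arc.

Emit:
carry_out:
  targets:
    - [1,2.0,0.4,0,0]
    - [1,2.0,0,0,0]
    - [1,1.4,0,0,0]
    - [1,1,0,-0.3,0]
    - [1,1,0,-0.6,0]
    - [1,1,0,-0.8,0]
    - [1,1,0,-0.7,0]
    - [1,1,0,-0.6,0]
    - [1,1,0,-0.5,0]
    - [1,1,0,-0.4,0]
    - [1,1,0,-0.4,0]
    - [1,1,0,-0.3,0]
    - [1,0.8,0,0,0]

```text
time: 3.05
tool_pos: [0.4705, 0.095, 0.0974]
ee_rot: [-3.022, 1.57, 3.094]
wrist_force: [-0.4, -0.0, 1.3]
width: 0.0009
```

Run:
```python
from bench import robot
from h import *
s=snap(robot,'scene','s2');o=robot.get_obs();print(o['tool_pos'],o['wrist_force'])
a=s['image'][100:270,200:430,::-1]; cv2.imwrite('pics/s2c.png',cv2.resize(a,None,fx=3,fy=3))
```

```text
[0.46986885 0.09486144 0.09599147] [-0.05316158 -1.02271356 -0.84210893]
```

View pics/s2c.png

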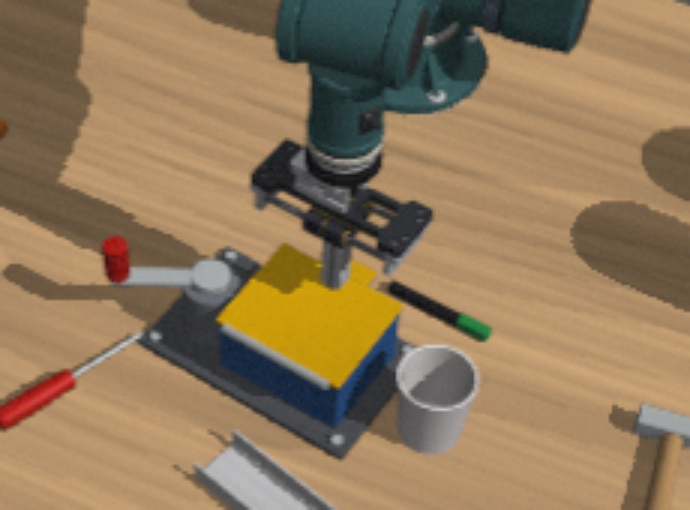

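The lid is almost flat under the fingers, at (335,285). I press further in small steps and watch the force.

Emit:
carry_out:
  targets:
    - [1,0.3,0,0,0]
    - [1,0.2,0,0,0]
    - [1,0.2,0,0,0]
    - [1,0,0,0,0]
    - [1,0,0,0,0]

```text
time: 3.6
tool_pos: [0.4714, 0.0949, 0.0932]
ee_rot: [0.176, 1.57, 0.009]
wrist_force: [-3.7, -0.2, 6.4]
width: 0.0002
```

Emit:
carry_out:
  targets:
    - [1,0.2,0,0,0]
    - [1,0.2,0,0,0]
    - [1,0.2,0,0,0]
    - [1,0,0,0,0]
    - [1,0,0,0,0]

```text
time: 4.1
tool_pos: [0.4716, 0.0949, 0.0928]
ee_rot: [0.125, 1.568, -0.041]
wrist_force: [-13.1, -1.0, 30.2]
width: 0.0004
```

Emit:
carry_out:
  targets:
    - [1,-2,0,0,0]
    - [1,-3,0,0,0]
    - [1,-3,0,0,0]
    - [1,-3.5,0,0,0]
    - [1,0,-2.5,2.2,0]
    - [1,0,-2.5,2.2,0]
    - [1,0,-2.5,2.2,0]
    - [1,0,-2.5,2.2,0]
    - [1,0,-2.5,2.2,0]
    - [1,0,-2.5,2.2,0]
    - [1,0,-2.5,2.2,0]
    - [1,0,-2.7,1.8,0]
    - [1,0,0,0,0]
    - [1,0,0,0,0]

```text
time: 5.5
tool_pos: [0.6073, -0.1333, 0.2001]
ee_rot: [2.321, 1.57, 2.152]
wrist_force: [-0.3, 1.2, 0.6]
width: 0.0004
```

Run:
```python
from bench import robot
from h import *
s=snap(robot,'scene','s3');o=robot.get_obs();print(o['tool_pos'],o['wrist_force'])
p=PF;c,sn=np.cos(PF[2]),np.sin(PF[2]);d=o['tool_pos']-[PF[0],PF[1],0];print('feeder frame',c*d[0]+sn*d[1],-sn*d[0]+c*d[1])
a=np.ascontiguousarray(s['image'][100:270,200:430,::-1]); a=cv2.resize(a,None,fx=3,fy=3)
T=[lid(0,.128,-.077,.008),lid(0,.128,.077,.008),lid(0,.15,.03,.008),lid(0,.15,-.03,.008),lev(0),lev(0,.1,.097)]
for u in (proj(s,F(p,T))-[200,100])*3+1: cv2.circle(a,tuple(int(v) for v in u),3,(255,0,255),1)
cv2.imwrite('pics/s3c.png',a)
for v in np.arange(0,1.25,.2): print(v,np.round(lev(v),4))
```

```text
[ 0.60715142 -0.13253021  0.20040737] [ 0.45301715  0.7766143  -0.47113737]
feeder frame 0.12418821716346726 -0.1977198295773023
0.0 [ 0.076  -0.1979  0.143 ]
0.2 [ 0.0584 -0.2073  0.143 ]
0.4 [ 0.0393 -0.2131  0.143 ]
0.6000000000000001 [ 0.0194 -0.215   0.143 ]
0.8 [-0.0005 -0.2129  0.143 ]
1.0 [-0.0195 -0.2069  0.143 ]
1.2000000000000002 [-0.037  -0.1972  0.143 ]
```

View pics/s3c.png

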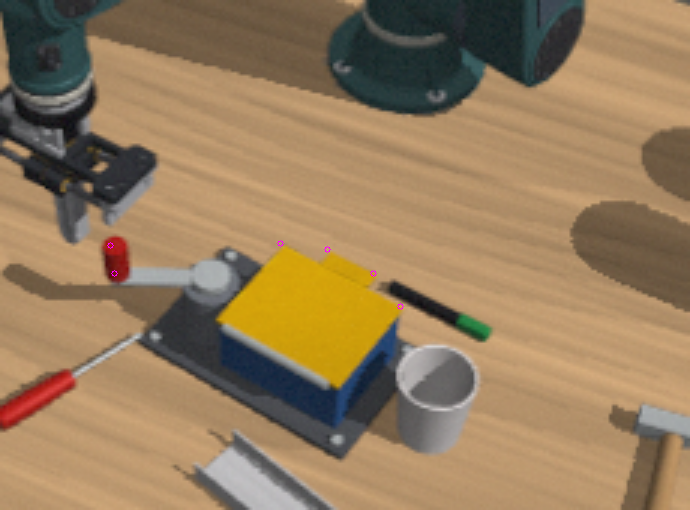

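The lid looks flat and shut. The predicted shut corners match, apart from a uniform offset of about 2 px. The knob at (115,260) is still at rest. I lower the fingers behind it and push.

Emit:
carry_out:
  targets:
    - [1,3,0,0,0]
    - [1,3,0,0,0]
    - [1,2,0,0,0]
    - [1,1.2,0,0,0]
    - [1,0,0,0,0]
    - [1,0,0,-1.2,0]
    - [1,0,0,-1.2,0]
    - [1,0,-0.4,-0.9,0]
    - [1,0,-0.5,-0.9,0]
    - [1,0,-0.3,-1,0]
    - [1,0,-0.3,-1,0]
    - [1,0,-0.1,-1,0]
    - [1,0,-0.1,-1,0]
    - [1,0,0.1,-1,0]
    - [1,0,0.1,-1,0]
    - [1,0,0.3,-1,0]
    - [1,0,0.3,-0.9,0]
    - [1,0,0,0,0]
    - [1,0,0,0,0]

```text
time: 7.45
tool_pos: [0.4879, -0.1231, 0.1104]
ee_rot: [-0.347, 1.565, -0.515]
wrist_force: [4.1, -4.0, 1.8]
width: 0.0006
```

Run:
```python
from bench import robot
from h import *
s=snap(robot,'scene','s4');o=robot.get_obs();print(o['tool_pos'],o['wrist_force'])
p=PF;c,sn=np.cos(PF[2]),np.sin(PF[2]);d=o['tool_pos']-[PF[0],PF[1],0];print('feeder frame',c*d[0]+sn*d[1],-sn*d[0]+c*d[1])
a=np.ascontiguousarray(s['image'][100:270,150:380,::-1]); a=cv2.resize(a,None,fx=3,fy=3)
cv2.imwrite('pics/s4c.png',a)
```

```text
[ 0.4880609  -0.12313565  0.11036993] [ 3.60947028 -3.98704472  2.03123603]
feeder frame 0.005194994185148634 -0.2082755675394485
```

View pics/s4c.png

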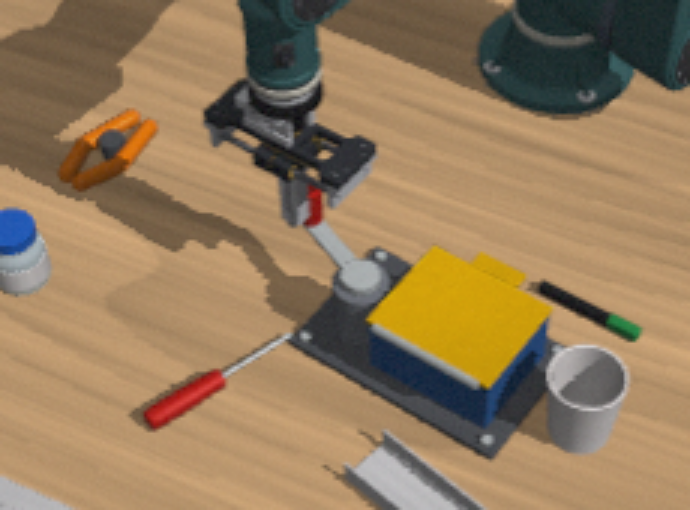

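The knob at (316,205) is being carried by the fingers and is near v≈1. I continue to the stop.

Emit:
carry_out:
  targets:
    - [1,0,0.4,-0.7,0]
    - [1,0,0.4,-0.7,0]
    - [1,0,0.3,-0.5,0]
    - [1,0,0,0,0]
    - [1,0,0,0,0]

```text
time: 8.0
tool_pos: [0.4713, -0.109, 0.1101]
ee_rot: [-0.333, 1.565, -0.5]
wrist_force: [4.8, -3.5, 0.3]
width: 0.0004
```

Emit:
carry_out:
  targets:
    - [1,0,0.2,-0.4,0]
    - [1,0,0.2,-0.4,0]
    - [1,0,0,0,0]
    - [1,0,0,0,0]

```text
time: 8.4
tool_pos: [0.4679, -0.1065, 0.1103]
ee_rot: [-0.378, 1.554, -0.546]
wrist_force: [13.4, -10.3, -5.9]
width: 0.0007
```

Emit:
carry_out:
  targets:
    - [1,0,0.1,-0.3,0]
    - [1,0,0,0,0]
    - [1,0,0,0,0]

```text
time: 8.7
tool_pos: [0.4676, -0.1062, 0.1105]
ee_rot: [-0.339, 1.548, -0.507]
wrist_force: [21.6, -13.0, -10.9]
width: 0.0006
```

Run:
```python
from bench import robot
from h import *
s=snap(robot,'scene','s5');t=snap(robot,'top','t5');o=robot.get_obs();print(o['tool_pos'],o['wrist_force'])
a=np.ascontiguousarray(s['image'][100:270,150:380,::-1]); a=cv2.resize(a,None,fx=3,fy=3)
for v,c in ((1.2,(255,0,255)),(1.0,(0,255,0))):
  for u in (proj(s,F(PF,[lev(v),lev(v,.1,.097),lev(v,.03,.095)]))-[150,100])*3+1: cv2.circle(a,tuple(int(v) for v in u),3,c,1)
cv2.imwrite('pics/s5c.png',a)
```

```text
[ 0.46757769 -0.10624443  0.11044915] [ 21.10720235 -14.05065412 -10.26824271]
```

View pics/s5c.png

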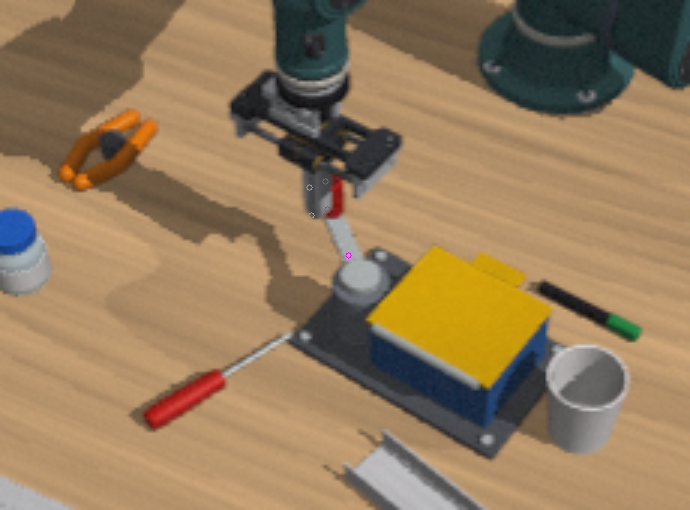

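The lever is against its stop: force rose to 25 N with no further travel, and the knob is at the predicted 1.2 rad. I let it back along the same arc, then lift clear.

Emit:
carry_out:
  targets:
    - [1,0,-0.4,1,0]
    - [1,0,-0.7,1.5,0]
    - [1,0,-0.6,1.8,0]
    - [1,0,-0.2,2,0]
    - [1,0,0,2,0]
    - [1,0,0.3,2,0]
    - [1,0,0.5,2,0]
    - [1,0,0.5,2,0]
    - [1,0,0,2,0]
    - [1,0,0,2,0]
    - [1,-3,0,0,0]
    - [1,-4,0,0,0]
    - [1,-4,0,0,0]
    - [1,0,0,0,0]
    - [1,0,0,0,0]
    - [1,0,0,0,0]

```text
time: 10.4
tool_pos: [0.6379, -0.1369, 0.2164]
ee_rot: [2.907, 1.567, 2.74]
wrist_force: [-0.5, -0.0, 0.3]
width: 0.0005
```

Run:
```python
from bench import robot
from h import *
s=snap(robot,'scene','s6');t=snap(robot,'top','t6');o=robot.get_obs();print(o['tool_pos'],o['wrist_force'])
a=cv2.resize(np.ascontiguousarray(s['image'][100:270,150:380,::-1]),(460,340))
b=cv2.resize(np.ascontiguousarray(t['image'][150:270,180:340,::-1]),(340,255))
c=np.zeros((340,800,3),np.uint8);c[:,:460]=a;c[:255,460:]=b;cv2.imwrite('pics/s6c.png',c)
s0=load('scene0')['image'];m=np.abs(s0.astype(int)-s['image']).max(2)
def red(i): 
    i=i.astype(int);q=(i[...,0]>120)&(i[...,1]<50)&(i[...,2]<60);q[:,:200]=q[:,330:]=0;q[:160]=q[210:]=0;return np.argwhere(q).mean(0),q.sum()
print(red(s0),red(s['image']))
```

```text
[ 0.63778306 -0.13681948  0.21573546] [-0.25576008  0.21025558 -0.48031182]
(array([184.65625 , 238.984375]), np.int64(64)) (array([184.91044776, 238.94029851]), np.int64(67))
```

View pics/s6c.png

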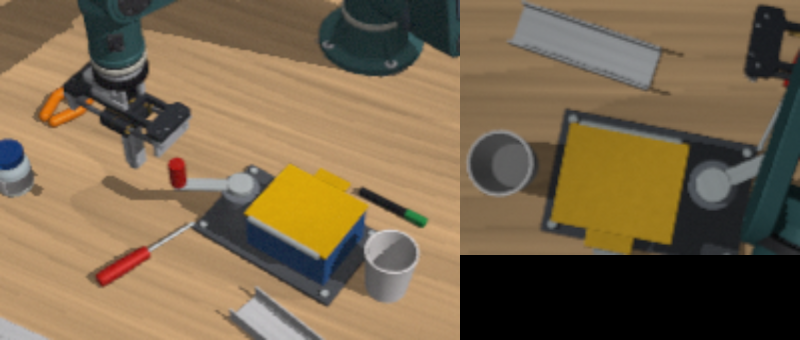

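The lever is back at rest: the knob centroid is within 0.3 px of where it started. The lid is shut, the bystanders are where they were, and the arm is clear.

```bash
python3 -c "
from bench import robot
print(robot.close_job())"
```

```text
the job is handed in; nothing more can be done
None
```

I shut the yellow lid first, then swung the lever to its stop and let it spring back. I handed the job in at about 10.5 s on the robot's clock.

- **Lid:** I pushed it down along its arc with closed fingers. It stopped at 92.8 mm (93 mm nominal) while the force rose to about 30 N on the wrist. It was still shut in the last pictures.
- **Lever:** I pushed the knob until it stopped moving while the force rose to about 25 N, where 1.2 rad was predicted. I then backed the fingers off along the same arc, so they went back ahead of the knob, and lifted clear. The knob is within 0.3 px of its starting place.
- **Loose things:** The cup, screwdriver, rib, marker, jar and clamp looked unmoved. I compared them by eye only. The hammer was outside the last crop, but the arm never went near it.
- **Disagreement:** My feeder pose left a steady offset of about 2 px in the scene camera, in line with the calibration error. It did not affect the job.

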